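# Swing the spindle mixer over the pot and hold it at slow speed

## Robot

A 6-joint arm with a two-finger parallel gripper is mounted at the origin on a cart in front of the work surface, level with it; the furniture and walls round the work are solid. World frame = base frame: x ahead of the robot, y to its left, z up, the work surface at z = 0. Lengths are in m, angles in degrees, forces in N, time in s.
With the tool pointing down it reaches from about 0.3 to 0.75 m from the base axis. Payload 8.5 kg.
Tool frame: the origin (TCP) lies between the finger pads; the fingertips stand 17 mm ahead of it and the grasp point (between the pads) lies 2 mm behind it; z points along the fingers, y is the direction in which the jaws open and shut (so a half turn about z gives the same grasp; the last joint's range is limited). The gripper opens to 85 mm and grips with 20 to 120 N. Pads are 22 mm wide; open, the fingers measure 114 mm over their backs; the gripper's body (76 mm by 85 mm) begins 54 mm behind the grasp point. The pads swing forward as they close: fully open they stand 13 mm farther back than shut.
Start: joints at [57.966, 21.807, 74.336, -0, 83.858, -12.336], TCP at [0.185, 0.518, 0.248] pointing down, gripper open.
Joint ranges: [-178.18, 178.18], [-50.72, 133.34], [12.68, 142.11], [-81.47, 261.47], [9.98, 163.14], [-165.26, 165.26]. Speed limits (degrees/s): [136.94, 136.94, 180, 180, 180, 180].

## Interface

Orientations are given as a 3x3 rotation matrix whose columns are the frame's x, y, z axes.
In Python, from rig import readout, eyes, env gives the robot as it stands.
- The arm moves only by the tool arm_command, never from a script. Its argument "rows" is text: rows parted by semicolons, each of 7 numbers parted by spaces: the closure, from 0 (fully open) to 1 (shut), then the shift along the tool's x, y, z in mm, then the turn, a rotation vector about the tool's x, y, z in degrees. In form: grip dx dy dz rx ry rz; .... A call has 1 to 5 rows; each row shifts and turns the commanded pose from where the row before left it, along the tool's axes as they then stand; what a row does not reach is not made up. A row lasts 1/12 s, in which the tool goes at most 41.7 mm and 7.16 degrees, less where a joint would pass 70% of its speed; a pose out of reach is approached as far as the arm can. A call with a gripper value outside its range is refused whole. The fingers move at their own pace and stop on an object; "squeeze" is the grip in N (left out, the last holds). Time passes only in rows, so rows that do not move let the fingers close. It gives the time, the measured TCP pose, the force and the opening at its end, in the units of the state.
- readout.observe(): the state, without advancing time (a new reading comes with each control period).
- eyes.get_image(name): name is "side" or "top"; returns the picture (480x640x3 uint8, red, green, blue); there is no depth.
- eyes.camera_model(name): a dict with "mtx" (3x3 intrinsics, pixels), "view" (4x4, takes a point from world to camera coordinates). Camera axes: x right, y up, looking along -z (the intrinsics and any distortion apply to the point x, -y, -z); pixel columns grow to the right and rows downward; lengths in m; the calibration is good to about 2 mm. A picture is of the moment at which its call begins. camera_model takes no time and is no camera call.
- env.close_job(): hands the job in, once; it reports no verdict.
The state is a dict: "time_s": time; "q": joint angles; "qvel": joint speeds; "joint_efforts": joint torques, N m; "position": TCP position; "tool_rot": TCP orientation; "ft_force": force on the tool from outside, world axes, zero at the start; "wrist_torque": the same for the moment, N m; "grip_width": finger opening in m.
Only numpy, scipy, OpenCV 4.12 (cv2) and the standard library are available. Lean on these libraries where they do the work, as an engineer would, in place of code of your own. Each camera call takes 0.05 s, during which the arm holds its last target. There are 200 camera calls.

## Task

Start a slow mix in the steel pot: swing the raised mixer head round (there is a grip at its front), keeping it raised until its whisk is over the middle of the pot, then lower the head all the way down so that the whisk stands in the pot. Then press the spring paddle on top of the head about half-way down (slow speed) and finish like that, still holding the paddle half-way: do not let go. Do not press the paddle before the head is down, never press it to the bottom, and leave the pot, the milk jug, the berry tub and the tasting glass where they stand.

Things in the scene. Friction and masses are not known exactly. Their poses are not given: they have to be found in the camera images.
- mixer: foot of the mixer, bolted to the worktop: steel flange 112 mm across with an upright steel post 30 mm thick; origin on the post's axis at the worktop, z up. The post carries a swivelling yoke, and the yoke carries the tilting motor head, a grey rounded housing 66 mm wide, 70 mm high, which reaches 212 mm out from the post's axis
- swivel_centre (a point): point where the upright swivel axis (the post's axis) crosses the level tilt axis, 215 mm above the worktop. This frame turns with the swivel: z up, and the head, whisk and grip point along its -x; its y axis is the tilt axis
- swivel (a joint): turn of the head about the post (rad), grows anticlockwise seen from above; stiff with friction (about 0.35 N m) and stays where it is left; -1.3 to 1.3
- head (a joint): tilt of the head (rad): 0 is fully down on its stop (housing level, whisk upright), grows as the front is raised, 0.6 at most; friction about 0.9 N m makes it stay where it is left, some 2 to 6 N at the grip move it
- grip (a point): middle of the black grip, a round bar 20 mm thick and 57 mm long that sticks out from the front of the head along its length; 256 mm from the tilt axis, level with the tilt axis when the head is down (so it rises and tilts with the head). The housing ends 43 mm behind this point. z is up from the head, -x outward along the bar
- whisk (a point): lower end of the steel whisk (disc 28 mm across on a 7 mm shaft) that hangs under the head, 190 mm out from the tilt axis and 120 mm below it; with the head down it stands 95 mm above the worktop. With the head raised by 0.42 or more it clears the pot's rim by 25 mm or more
- paddle (a joint): black spring paddle on top of the head, hinged at its rear end (rad): 0 is released, 0.30 is fully down, 0.15 is half-way. It springs back when let go: about 2 N at the pad starts it, about 8.5 N holds it half-way, about 15 N takes it to the bottom
- pad (a point): top of the ribbed rubber pad (26 by 34 mm) at the free end of the paddle, where it is pressed down; 55 mm in front of the paddle's hinge, so its full travel is 16 mm and half-way is 8 mm. With the head down it lies 129 mm out from the post's axis, about 280 mm above the worktop when released; the paddle is 32 mm wide. Axes as the paddle's: z out of its top face
- pot: open round steel pot, 143 mm across, 150 mm high, about 110 mm clear inside, standing on a flat round black rubber mat 4 mm thick, 168 mm across; origin at the centre of its underside, z up. Its middle is as far from the post as the whisk is when the head is down, to within 16 mm
- berry_tub: bystander: small clear square tub of berries, 69 by 69 by 75 mm, origin under its middle
- jug: bystander: small steel milk jug, 101 by 69 by 92 mm, origin under its middle
- tasting_glass: bystander: small glass 58 mm across, 82 mm high, origin under its middle

How it is judged (in metres and radians):
On the way, in this order (a step that is already met when the one before it is completed fails the run):
1. the head points at the middle of the pot (within 20 mm sideways) while it is still raised clear of the rim (y of pot in the frame of swivel_centre between -0.02 and 0.02 m and value of joint head above 0.33 rad), for 0.2 s.
2. the head is fully down with the whisk in the pot, the paddle not yet pressed (value of joint each of head, paddle below 0.04 rad and horizontal distance between whisk and pot below 0.035 m), for 0.2 s.
At the end, for the whole second after the job is handed in: Still held by the gripper, the paddle is about half-way down (0.09 to 0.21 of 0.30 rad, over 2 N); the head is fully down (under 0.04 rad); the whisk is in the pot within 35 mm of its middle; the pot is upright, within 15 mm of where it was (value of joint paddle between 0.09 and 0.21 rad and contact force between the fingers and paddle above 2 N and value of joint head below 0.04 rad and horizontal distance between whisk and pot below 0.035 m and z of whisk in the frame of pot below 0.12 m and angle between pot's own z axis and vertical below 0.05 rad and distance of pot from where it was at the start of the episode below 0.015 m); the arm keeps its last pose, push and grip.
It fails at once if the paddle is pressed while the head is not down (value of joint each of paddle, head above 0.06 rad).
It fails at once if the paddle is pressed to the bottom (full speed) (value of joint paddle above 0.27 rad).
It fails at once if the pot is pushed away or tipped (distance of pot from where it was at the start of the episode above 0.02 m or angle between pot's own z axis and vertical above 0.15 rad).
It fails at once if the milk jug, berry tub or tasting glass is disturbed (distance of any of jug, berry_tub, tasting_glass from where it was at the start of the episode above 0.02 m).
It also fails if it takes over 51 s, if anything falls off the work surface, if the arm or the gripper's body presses on something with over 40 N, if the wrist force passes 120 N, or if a joint passes its speed limit or range.

## Working session

There is one attempt and no reset: what is moved stays moved. The work goes in short steps, Python scripts to look and compute and a tool call to move; the robot and the scene stay as the last step left them, time stands still between calls to the robot, and variables do not carry over. Pictures are saved under pics/ and viewed, about 8 in all and at most 12, crops included, and the job is handed in when it is done.

Besides the shell and the picture viewer there is one more tool, called after "Call:" by a JSON object that holds its "name" and its "arguments", one argument or row to a line. arm_command: Moves the arm, as the interface text tells. Its arguments: {"type":"object","properties":{"rows":{"type":"string"},"squeeze":{"type":"number"}},"required":["rows"]}

```bash
mkdir -p pics; ls; python3 - <<'E'
from rig import readout, eyes, env
import cv2, numpy as np
print(readout.observe())
for n in("side","top"):
    im=eyes.get_image(n); cv2.imwrite(f"pics/{n}0.png",im[...,::-1]); 
    m=eyes.camera_model(n); print(n,m["mtx"],m["view"], [k for k in m])
E
```

```text
pics
{'time_s': 0.0, 'q': array([ 5.79646307e+01,  2.18437221e+01,  7.43860665e+01,  1.05875523e-03,
        8.38567282e+01, -1.23343193e+01]), 'qvel': array([ 0.00246755, -0.00853157,  0.09620452, -0.02421821,  0.12339174,
        0.01903037]), 'joint_efforts': array([ 7.20786538e-04, -4.48460805e+01, -2.31295484e+01, -1.72868636e-04,
        4.51574815e-03,  1.92998471e-05]), 'position': array([0.18525282, 0.51758107, 0.24767842]), 'tool_rot': array([[-9.41463557e-01,  3.37113786e-01, -8.16543526e-04],
       [ 3.37114603e-01,  9.41462761e-01, -1.27031313e-03],
       [ 3.40505255e-04, -1.47122226e-03, -9.99998860e-01]]), 'ft_force': array([-0.4767682 , -0.65660653, -0.12643739]), 'wrist_torque': array([-0.0143651 ,  0.01031847, -0.01063737]), 'grip_width': 0.08531997471709772}
side [[454.53330837   0.         316.44064967]
 [  0.         454.53330837 236.88737387]
 [  0.           0.           1.        ]] [[ 9.96658929e-01 -8.16755299e-02 -2.94770928e-04 -5.57168933e-01]
 [ 3.56666913e-02  4.31976197e-01  9.01179478e-01 -2.15237999e-01]
 [-7.34769774e-02 -8.98179087e-01  4.33446030e-01 -1.24467914e+00]
 [ 0.00000000e+00  0.00000000e+00  0.00000000e+00  1.00000000e+00]] ['mtx', 'view']
top [[467.17174734   0.         324.83829683]
 [  0.         467.17174734 238.02045499]
 [  0.           0.           1.        ]] [[-0.0119016  -0.99992707 -0.00204987  0.07481583]
 [ 0.99911376 -0.01197464  0.04035235 -0.55302594]
 [-0.04037396 -0.0015678   0.99918341 -1.4501037 ]
 [ 0.          0.          0.          1.        ]] ['mtx', 'view']
```

View pics/side0.png

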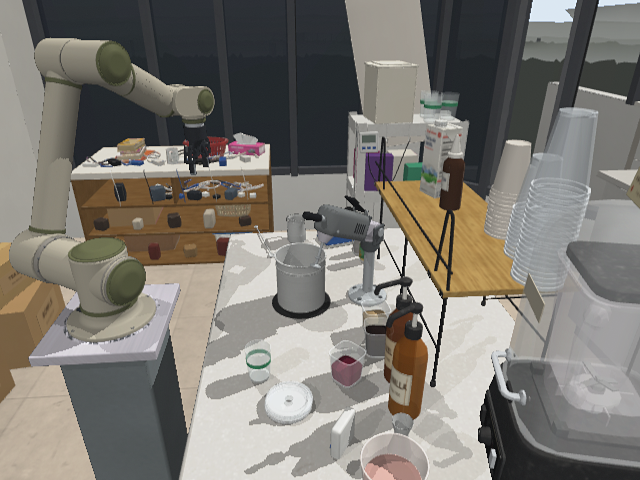

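View pics/top0.png

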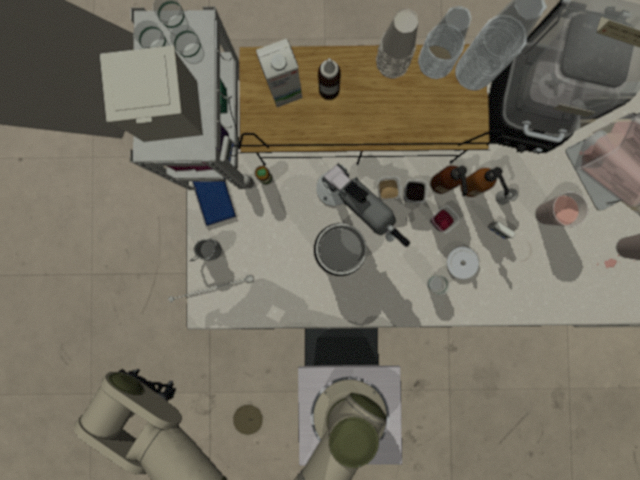

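Side view: the mixer post is at about (370,290), the grip at about (310,215) and the pot at (301,280). Top view: the post is at about (330,190), the grip at (402,238) and the pot at (340,249). I'll zoom in on both.

```bash
python3 - <<'E'
import cv2, numpy as np
s=cv2.imread("pics/side0.png")[190:330,230:400]; t=cv2.imread("pics/top0.png")[150:290,290:460]
a=np.vstack([cv2.resize(x,None,fx=4,fy=4,interpolation=cv2.INTER_CUBIC)[:300*2] for x in (s,)])
b=cv2.resize(t,None,fx=4,fy=4,interpolation=cv2.INTER_CUBIC)
cv2.imwrite("pics/cs.png",a); cv2.imwrite("pics/ct.png",b)
E
cat > h.py <<'E'
import numpy as np
from rig import readout, eyes, env
def ray(n,uv):
    m=eyes.camera_model(n);V=m["view"];R=V[:3,:3]
    d=np.linalg.inv(m["mtx"])@[*uv,1.]
    return -R.T@V[:3,3], R.T@(d*[1,-1,-1])
def plane(n,uv,z):
    o,d=ray(n,uv); return o+d*(z-o[2])/d[2]
def tri(a,b):
    o1,d1=ray("side",a);o2,d2=ray("top",b)
    s=np.linalg.lstsq(np.c_[d1,-d2],o2-o1,rcond=None)[0]
    p,q=o1+d1*s[0],o2+d2*s[1]; return (p+q)/2,np.linalg.norm(p-q)
def proj(n,p):
    m=eyes.camera_model(n);c=m["view"]@[*p,1.];c=m["mtx"]@(c[:3]*[1,-1,-1]);return c[:2]/c[2]
E
```

```text
(no output)
```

View pics/cs.png

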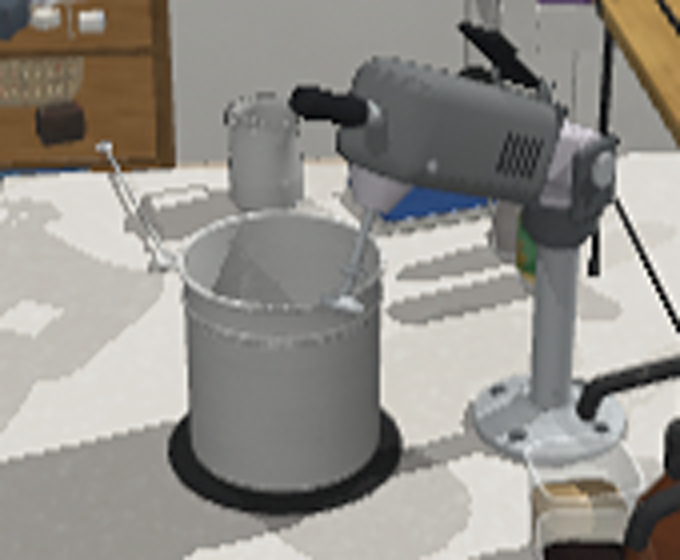

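View pics/ct.png

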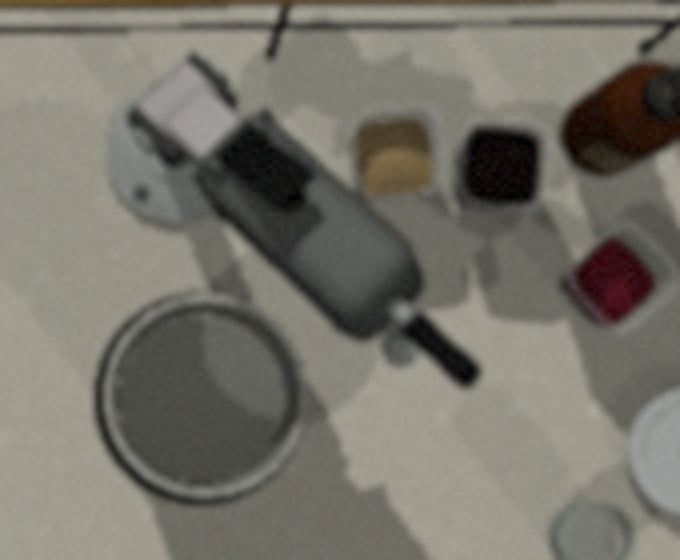

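Side crop: the grip bar runs from (292,103) to (370,108) and the flange is centred near (547,418). Top crop: the bar runs from (408,315) to (472,378), the flange centre is near (179,156) and the pot rim centre is near (201,396).

```bash
python3 - <<'E'
from h import *
import cv2
S=lambda x,y:(230+(x-1.5)/4,190+(y-1.5)/4)
T=lambda x,y:(290+(x-1.5)/4,150+(y-1.5)/4)
f=plane("side",S(547,418),.008);f2=plane("top",T(179,156),.008); print("flange",f,f2)
p=plane("top",T(201,394),.154);print("pot top",p, "side rim",plane("side",S(282,261),.154))
print("edges",plane("top",T(99,394),.154)-plane("top",T(303,394),.154))
print("mat side",plane("side",S(285,467),.004))
g,e=tri(S(333,104),T(440,346)); print("grip mid",g,e)
f=(f+f2)/2
for q in (f,f2): 
  v=g-q; print("r",np.hypot(*v[:2]),"az",np.degrees(np.arctan2(v[1],v[0])),"h",g[2]-.215, "dist",np.hypot(np.hypot(*v[:2]),g[2]-.215),"tilt",np.arctan2(g[2]-.215,np.hypot(*v[:2])))
v=p-f2;print("pot r",np.hypot(*v[:2]),"az",np.degrees(np.arctan2(v[1],v[0])))
w,e=tri(S(350,304),T(399,347));print("whisk",w,e)
t1=plane("top",T(408,315),.31);t2=plane("top",T(472,378),.34);print("bar az",np.degrees(np.arctan2(*(t2-t1)[1::-1])))
E
```

```text
flange [0.70820113 0.03653706 0.008     ] [0.70927925 0.03633598 0.008     ]
pot top [0.51909162 0.02592684 0.154     ] side rim [0.51634472 0.02122579 0.154     ]
edges [0.00171685 0.14377912 0.        ]
mat side [ 0.5148035  -0.00444134  0.004     ]
grip mid [ 0.5425324  -0.11562035  0.32679353] 0.002101215842490729
r 0.22526943922476406 az -137.54585056835526 h 0.11179353363708808 dist 0.25148382534808555 tilt 0.46065584310757934
r 0.22559973247553078 az -137.65710125356085 h 0.11179353363708808 dist 0.2517797320200691 tilt 0.4600726859868596
pot r 0.1904722778070873 az -176.86727530625774
whisk [ 0.55039749 -0.10909256  0.19180682] 0.0028423450984587447
bar az -140.1128661962418
```

```bash
cat >> h.py <<'E'
def plan(P,az,n,g,s=None,P0=None,az0=None):
    """rows to world P (m), tool x at azimuth az (deg), tool pointing down"""
    if P0 is None:
        st=readout.observe();R=st["tool_rot"];P0=st["position"];az0=np.degrees(np.arctan2(R[1,0],R[0,0]))
        print("now",P0.round(4),"az",round(az0,2),"F",st["ft_force"].round(1),"w",round(st["grip_width"],4),"t",st["time_s"],"q",st["q"].round(0))
    da=(az-az0+180)%360-180; d=(np.array(P)-P0)/n*1000
    for i in range(n):
        a=np.radians(az0+da*i/n);c,s=np.cos(a),np.sin(a)
        print(f"{g} {d[0]*c+d[1]*s:.1f} {d[0]*s-d[1]*c:.1f} {-d[2]:.1f} 0 0 {-da/n:.2f}",end="; " if (i+1)%5 else "\n")
E
python3 - <<'E'
from h import *
plan([.537,-.119,.428],42,22,0,P0=np.array([.1853,.5176,.428]),az0=160.3-35)
E
```

```text
0 -32.9 -3.7 -0.0 0 0 3.79; 0 -33.0 -1.5 -0.0 0 0 3.79; 0 -33.1 0.7 -0.0 0 0 3.79; 0 -32.9 2.9 -0.0 0 0 3.79; 0 -32.7 5.0 -0.0 0 0 3.79
0 -32.3 7.2 -0.0 0 0 3.79; 0 -31.7 9.3 -0.0 0 0 3.79; 0 -31.0 11.4 -0.0 0 0 3.79; 0 -30.2 13.4 -0.0 0 0 3.79; 0 -29.3 15.4 -0.0 0 0 3.79
0 -28.2 17.3 -0.0 0 0 3.79; 0 -27.0 19.1 -0.0 0 0 3.79; 0 -25.7 20.8 -0.0 0 0 3.79; 0 -24.2 22.5 -0.0 0 0 3.79; 0 -22.7 24.0 -0.0 0 0 3.79
0 -21.1 25.5 -0.0 0 0 3.79; 0 -19.3 26.8 -0.0 0 0 3.79; 0 -17.5 28.0 -0.0 0 0 3.79; 0 -15.6 29.1 -0.0 0 0 3.79; 0 -13.7 30.1 -0.0 0 0 3.79
0 -11.7 30.9 -0.0 0 0 3.79; 0 -9.6 31.6 -0.0 0 0 3.79;
```

Call:
{"name": "arm_command", "arguments": {
  "rows": "0 0 0 -36 0 0 7; 0 0 0 -36 0 0 7; 0 0 0 -36 0 0 7; 0 0 0 -36 0 0 7; 0 0 0 -36 0 0 7"
}}

```text
time_s: 0.52
position: [0.1851, 0.5174, 0.4299]
tool_rot: [[-0.573, 0.82, -0.0], [0.82, 0.573, -0.0], [-0.0, -0.0, -1.0]]
ft_force: [0.7, 0.3, -0.5]
grip_width: 0.0854
```

Call:
{"name": "arm_command", "arguments": {
  "rows": "0 -33 -3.7 0 0 0 3.8; 0 -33 -1.5 0 0 0 3.8; 0 -33 0.7 0 0 0 3.8; 0 -33 3 0 0 0 3.8; 0 -32.7 5 0 0 0 3.8"
}}

```text
time_s: 0.93
position: [0.2657, 0.3716, 0.428]
tool_rot: [[-0.278, 0.961, -0.0], [0.961, 0.278, -0.0], [-0.0, -0.001, -1.0]]
ft_force: [-0.0, 0.7, 0.9]
grip_width: 0.0856
```

Call:
{"name": "arm_command", "arguments": {
  "rows": "0 -32.3 7.2 0 0 0 3.8; 0 -31.7 9.3 0 0 0 3.8; 0 -31 11.4 0 0 0 3.8; 0 -30.2 13.4 0 0 0 3.8; 0 -29.3 15.4 0 0 0 3.8"
}}

```text
time_s: 1.35
position: [0.3454, 0.2267, 0.4282]
tool_rot: [[0.05, 0.999, -0.0], [0.999, -0.05, -0.0], [-0.0, -0.0, -1.0]]
ft_force: [0.6, 0.8, -0.1]
grip_width: 0.0851
```

Call:
{"name": "arm_command", "arguments": {
  "rows": "0 -28.2 17.3 0 0 0 3.8; 0 -27 19.1 0 0 0 3.8; 0 -25.7 20.8 0 0 0 3.8; 0 -24.2 22.5 0 0 0 3.8; 0 -22.7 24 0 0 0 3.8"
}}

```text
time_s: 1.77
position: [0.4251, 0.0817, 0.4282]
tool_rot: [[0.373, 0.928, -0.0], [0.928, -0.373, 0.0], [-0.0, -0.0, -1.0]]
ft_force: [0.2, 1.3, 0.1]
grip_width: 0.0856
```

Call:
{"name": "arm_command", "arguments": {
  "rows": "0 -21 25.5 0 0 0 3.8; 0 -19.3 26.8 0 0 0 3.8; 0 -17.5 28 0 0 0 3.8; 0 0 0 0 0 0 0"
}}

```text
time_s: 2.1
position: [0.4744, -0.0077, 0.4265]
tool_rot: [[0.553, 0.833, -0.003], [0.833, -0.553, -0.0], [-0.002, -0.002, -1.0]]
ft_force: [0.2, 0.6, -0.9]
grip_width: 0.0856
```

```bash
python3 - <<'E'
from h import *
plan([.537,-.119,.42],42,5,0)
import cv2
ims=[eyes.get_image(n) for n in("side","top")]
a=ims[0][120:330,200:410];b=ims[1][140:300,290:450]
r=lambda x:cv2.resize(x,(400,int(400*x.shape[0]/x.shape[1])),interpolation=cv2.INTER_CUBIC)
cv2.imwrite("pics/a1.png",np.hstack([r(a),r(b)])[...,::-1])
E
```

```text
now [ 0.4744 -0.0077  0.4265] az 56.44 F [ 0.2  0.6 -0.9] w 0.0856 t 2.1 q [-15.  10.  62.  -0. 108.  18.]
0 -11.6 22.7 1.3 0 0 2.89; 0 -10.5 23.3 1.3 0 0 2.89; 0 -9.3 23.8 1.3 0 0 2.89; 0 -8.1 24.2 1.3 0 0 2.89; 0 -6.8 24.6 1.3 0 0 2.89
```

Call:
{"name": "arm_command", "arguments": {
  "rows": "0 -11.6 22.7 1.3 0 0 2.9; 0 -10.5 23.3 1.3 0 0 2.9; 0 -9.3 23.8 1.3 0 0 2.9; 0 -8.1 24.2 1.3 0 0 2.9; 0 -6.8 24.6 1.3 0 0 2.9"
}}

```text
time_s: 2.62
position: [0.5359, -0.1141, 0.4221]
tool_rot: [[0.739, 0.674, 0.0], [0.674, -0.739, 0.0], [0.0, 0.0, -1.0]]
ft_force: [-0.4, 0.7, -0.4]
grip_width: 0.0854
```

Call:
{"name": "arm_command", "arguments": {
  "rows": "0 0 0 20 0 0 0; 0 0 0 20 0 0 0; 0 0 0 0 0 0 0"
}}

```text
time_s: 2.87
position: [0.535, -0.1132, 0.3784]
tool_rot: [[0.737, 0.675, -0.006], [0.675, -0.737, 0.003], [-0.003, -0.006, -1.0]]
ft_force: [-0.2, 0.3, -1.0]
grip_width: 0.0854
```

```bash
python3 - <<'E'
from h import *
plan([.537,-.119,.328],42,3,0)
import cv2
ims=[eyes.get_image(n) for n in("side","top")]
a=ims[0][120:330,200:410];b=ims[1][140:300,290:450]
r=lambda x:cv2.resize(x,(400,400),interpolation=cv2.INTER_CUBIC)
cv2.imwrite("pics/a1.png",np.hstack([r(a),r(b)])[...,::-1])
E
```

```text
now [ 0.535  -0.1132  0.3784] az 42.49 F [-0.2  0.3 -1. ] w 0.0854 t 2.8667 q [-24.  19.  58.   0. 104.  23.]
0 -0.8 1.9 16.8 0 0 0.16; 0 -0.8 1.9 16.8 0 0 0.16; 0 -0.8 1.9 16.8 0 0 0.16;
```

View pics/a1.png

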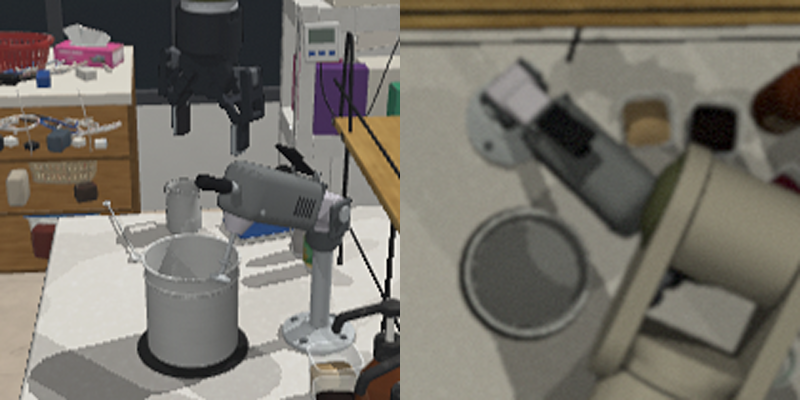

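The fingers straddle the bar: in the left panel the gap is centred near x≈212 and the bar near x≈213. Next I descend and close.

Call:
{"name": "arm_command", "arguments": {
  "rows": "0 -1 2 17 0 0 0.2; 0 -1 2 17 0 0 0.2; 0 0 2 17 0 0 0.2; 0 0 0 0 0 0 0"
}}

```text
time_s: 3.3
position: [0.5379, -0.1195, 0.3296]
tool_rot: [[0.745, 0.667, -0.003], [0.667, -0.745, 0.001], [-0.001, -0.003, -1.0]]
ft_force: [-0.4, 0.0, 0.1]
grip_width: 0.0857
```

Call:
{"name": "arm_command", "arguments": {
  "rows": "0.5 0 0 0 0 0 0; 0.7 0 0 0 0 0 0; 0.9 0 0 0 0 0 0; 1 0 0 0 0 0 0; 1 0 0 0 0 0 0",
  "squeeze": 20
}}

```text
time_s: 3.72
position: [0.5384, -0.1201, 0.3316]
tool_rot: [[0.745, 0.667, 0.001], [0.667, -0.745, -0.001], [0.0, 0.001, -1.0]]
ft_force: [0.4, -0.9, -0.1]
grip_width: 0.0255
```

Call:
{"name": "arm_command", "arguments": {
  "rows": "1 0 0 0 0 0 0; 1 0 0 0 0 0 0; 1 0 0 0 0 0 0; 1 0 0 0 0 0 0"
}}

```text
time_s: 4.05
position: [0.5381, -0.1202, 0.331]
tool_rot: [[0.746, 0.666, -0.0], [0.666, -0.746, -0.0], [-0.0, 0.0, -1.0]]
ft_force: [-2.7, -0.6, 1.8]
grip_width: 0.0183
```

Call:
{"name": "arm_command", "arguments": {
  "rows": "1 0.1 -6.1 0 0 0 1.5; 1 0.3 -12.1 0 0 0 3; 1 0.3 -12.1 0 0 0 3; 1 0.3 -12.1 0 0 0 3; 1 0 0 0 0 0 0"
}}

```text
time_s: 4.47
position: [0.5113, -0.0854, 0.331]
tool_rot: [[0.856, 0.517, -0.003], [0.517, -0.856, -0.001], [-0.003, -0.001, -1.0]]
ft_force: [-7.6, -3.4, 1.9]
grip_width: 0.0181
```

```bash
cat > st.py <<'E'
from h import *
st=readout.observe();p=st["position"];R=st["tool_rot"];v=p-[.709,.0365,.215]
r=np.hypot(*v[:2]);print("p",p.round(4),"r",r.round(4),"az",np.degrees(np.arctan2(v[1],v[0])).round(1),"toolx az",np.degrees(np.arctan2(R[1,0],R[0,0])).round(1),"tilt",np.arctan2(v[2],r).round(3),"F",st["ft_force"].round(1),"w",st["grip_width"],st["time_s"])
E
python3 st.py
```

```text
p [ 0.5113 -0.0854  0.331 ] r 0.2322 az -148.3 toolx az 31.2 tilt 0.463 F [-7.6 -3.4  1.9] w 0.018088357385147073 4.4667
```

Call:
{"name": "arm_command", "arguments": {
  "rows": "1 0.3 -12.1 0 0 0 3; 1 0.3 -12.1 0 0 0 3; 1 0.3 -12.1 0 0 0 3; 1 0.3 -12.1 0 0 0 3; 1 0.3 -12.1 0 0 0 3"
}}

```text
time_s: 4.88
position: [0.4862, -0.0314, 0.3308]
tool_rot: [[0.961, 0.277, -0.006], [0.277, -0.961, -0.002], [-0.006, 0.001, -1.0]]
ft_force: [-14.7, -7.1, 5.4]
grip_width: 0.0184
```

Call:
{"name": "arm_command", "arguments": {
  "rows": "1 0.3 -12.1 0 0 0 3; 1 0.3 -12.1 0 0 0 3; 1 0.3 -12.1 0 0 0 3; 1 0.3 -12.1 0 0 0 3; 1 0 -5 0 0 0 1.2"
}}

```text
time_s: 5.3
position: [0.4758, 0.0226, 0.3308]
tool_rot: [[0.999, 0.052, -0.009], [0.052, -0.999, -0.001], [-0.009, 0.0, -1.0]]
ft_force: [-23.0, -2.1, 7.6]
grip_width: 0.0181
```

Call:
{"name": "arm_command", "arguments": {
  "rows": "1 0 0 0 0 0 0; 1 0 0 0 0 0 0; 1 0 0 0 0 0 0; 1 0 0 0 0 0 0"
}}

```text
time_s: 5.63
position: [0.4759, 0.0221, 0.3307]
tool_rot: [[0.998, 0.054, -0.01], [0.054, -0.999, 0.0], [-0.01, -0.001, -1.0]]
ft_force: [-22.7, 0.4, 8.5]
grip_width: 0.0181
```

```bash
python3 st.py; python3 - <<'E'
from h import *
import cv2
ims=[eyes.get_image(n) for n in("side","top")]
a=ims[0][170:330,240:400];b=ims[1][160:290,280:410]
r=lambda x:cv2.resize(x,(400,400),interpolation=cv2.INTER_CUBIC)
cv2.imwrite("pics/a2.png",np.hstack([r(a),r(b)])[...,::-1])
E
```

```text
p [0.4759 0.0221 0.3307] r 0.2336 az -176.5 toolx az 3.1 tilt 0.46 F [-22.7   0.4   8.5] w 0.01806269859308618 5.6333
```

View pics/a2.png

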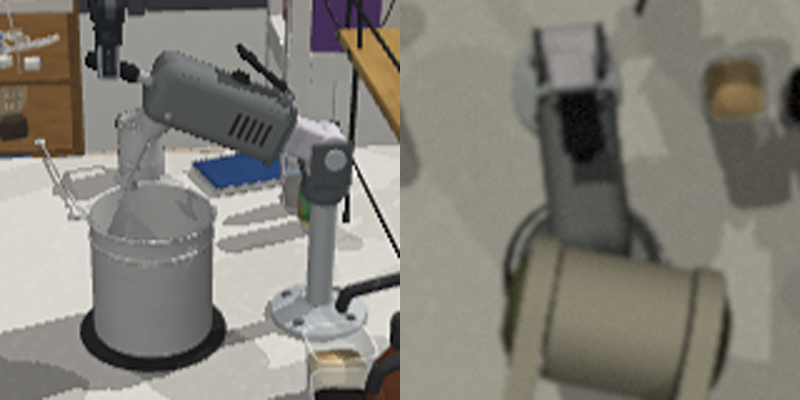

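The head now points at the pot (line az −176.5° against pot −176.5 ± 1°), still raised at about 0.46 rad. Next I relieve the axial strain, then lower along the arc.

Call:
{"name": "arm_command", "arguments": {
  "rows": "1 -2 0 -1 0 0 0; 1 -1 0 -0.5 0 0 0; 1 0 0 0 0 0 0"
}}

```text
time_s: 5.98
position: [0.476, 0.0217, 0.3316]
tool_rot: [[0.999, 0.054, -0.002], [0.054, -0.999, 0.001], [-0.002, -0.001, -1.0]]
ft_force: [-3.9, 2.4, -4.2]
grip_width: 0.0186
```

```bash
python3 st.py
```

```text
p [0.476  0.0217 0.3316] r 0.2335 az -176.4 toolx az 3.1 tilt 0.463 F [-3.9  2.4 -4.2] w 0.01864890336213189 5.9833
```

Call:
{"name": "arm_command", "arguments": {
  "rows": "1 -5.3 0 11.8 0 0 0; 1 -5.1 0 12.1 0 0 0; 1 -4.3 0 12.3 0 0 0; 1 -3.6 0 12.5 0 0 0; 1 0 0 0 0 0 0"
}}

```text
time_s: 6.4
position: [0.4584, 0.0203, 0.2823]
tool_rot: [[0.999, 0.054, 0.0], [0.054, -0.999, 0.0], [0.0, -0.0, -1.0]]
ft_force: [3.5, -0.8, -6.3]
grip_width: 0.0183
```

```bash
python3 st.py
```

```text
p [0.4584 0.0203 0.2823] r 0.2511 az -176.3 toolx az 3.1 tilt 0.262 F [ 3.5 -0.8 -6.3] w 0.018278201711311268 6.4
```

Call:
{"name": "arm_command", "arguments": {
  "rows": "1 -2.8 0 12.7 0 0 0; 1 -2.6 0 12.8 0 0 0; 1 -1.6 0 12.9 0 0 0; 1 -1.2 0 13 0 0 0; 1 0 0 0 0 0 0"
}}

```text
time_s: 6.82
position: [0.4509, 0.0197, 0.2314]
tool_rot: [[0.999, 0.054, 0.001], [0.054, -0.999, -0.0], [0.001, 0.0, -1.0]]
ft_force: [3.4, -0.2, -4.9]
grip_width: 0.0183
```

```bash
python3 st.py
```

```text
p [0.4509 0.0197 0.2314] r 0.2586 az -176.3 toolx az 3.1 tilt 0.063 F [ 3.4 -0.2 -4.9] w 0.01831154200342862 6.8167
```

Call:
{"name": "arm_command", "arguments": {
  "rows": "1 -0.4 0 8 0 0 0; 1 0 0 6 0 0 0; 1 0 0 3 0 0 0; 1 0 0 0 0 0 0"
}}

```text
time_s: 7.15
position: [0.4506, 0.0197, 0.216]
tool_rot: [[0.999, 0.054, 0.003], [0.054, -0.999, -0.001], [0.003, 0.001, -1.0]]
ft_force: [1.0, 0.2, 8.9]
grip_width: 0.0183
```

```bash
python3 st.py
```

```text
p [0.4506 0.0197 0.216 ] r 0.2589 az -176.3 toolx az 3.1 tilt 0.004 F [1.  0.2 8.9] w 0.018317732115975337 7.15
```

Call:
{"name": "arm_command", "arguments": {
  "rows": "1 0 0 2 0 0 0; 1 0 0 0 0 0 0; 1 0 0 0 0 0 0"
}}

```text
time_s: 7.4
position: [0.4507, 0.0197, 0.215]
tool_rot: [[0.999, 0.054, 0.004], [0.054, -0.999, -0.001], [0.004, 0.001, -1.0]]
ft_force: [-1.1, 0.4, 14.2]
grip_width: 0.0184
```

```bash
python3 st.py; python3 - <<'E'
from h import *
import cv2
ims=[eyes.get_image(n) for n in("side","top")]
a=ims[0][190:330,240:400];b=ims[1][160:290,280:410]
cv2.imwrite("pics/side_dn.png",ims[0][...,::-1])
r=lambda x:cv2.resize(x,(400,350),interpolation=cv2.INTER_CUBIC)
cv2.imwrite("pics/a3.png",np.hstack([r(a),r(b)])[...,::-1])
E
```

```text
p [0.4507 0.0197 0.215 ] r 0.2589 az -176.3 toolx az 3.1 tilt 0.0 F [-1.1  0.4 14.2] w 0.018443389199534286 7.4
```

View pics/a3.png

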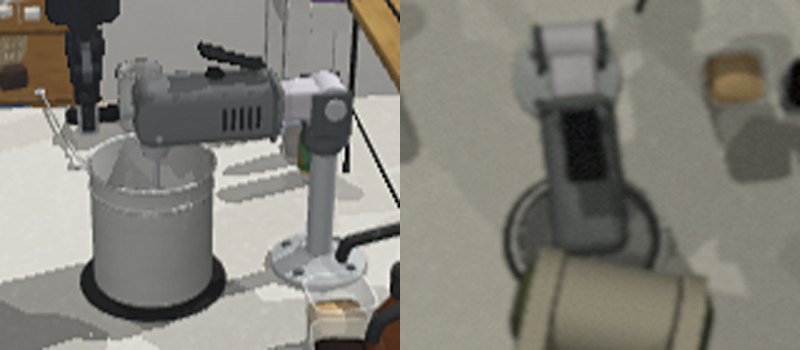

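The head is level, the grip is at z 0.215 against the hard stop, the whisk is in the pot and the paddle is up. Next I release, rise and check the pad position.

Call:
{"name": "arm_command", "arguments": {
  "rows": "1 0 0 -1.5 0 0 0; 0.6 0 0 0 0 0 0; 0 0 0 0 0 0 0; 0 0 0 0 0 0 0; 0 0 0 0 0 0 0"
}}

```text
time_s: 7.92
position: [0.4495, 0.02, 0.2144]
tool_rot: [[0.999, 0.054, -0.001], [0.054, -0.999, 0.0], [-0.001, -0.0, -1.0]]
ft_force: [-0.1, -0.2, 0.6]
grip_width: 0.066
```

Call:
{"name": "arm_command", "arguments": {
  "rows": "0 0 0 0 0 0 0; 0 0 0 0 0 0 0; 0 0 0 -5 0 0 0; 0 0 0 -20 0 0 0; 0 0 0 -30 0 0 0"
}}

```text
time_s: 8.33
position: [0.4487, 0.0201, 0.2689]
tool_rot: [[0.999, 0.054, -0.005], [0.054, -0.999, 0.001], [-0.005, -0.001, -1.0]]
ft_force: [1.1, -0.2, -0.3]
grip_width: 0.0852
```

Call:
{"name": "arm_command", "arguments": {
  "rows": "0 0 0 -38 0 0 0; 0 0 0 -32 0 0 0; 1 0 0 0 0 0 0; 1 0 0 0 0 0 0; 1 0 0 0 0 0 0"
}}

```text
time_s: 8.75
position: [0.4494, 0.02, 0.339]
tool_rot: [[0.999, 0.054, -0.001], [0.054, -0.999, 0.0], [-0.001, -0.0, -1.0]]
ft_force: [0.7, -0.3, 0.3]
grip_width: 0.0518
```

Call:
{"name": "arm_command", "arguments": {
  "rows": "1 0 0 0 0 0 0; 1 0 0 0 0 0 0; 1 0 0 0 0 0 0; 1 0 0 0 0 0 0; 1 0 0 0 0 0 0"
}}

```text
time_s: 9.17
position: [0.4497, 0.0199, 0.3394]
tool_rot: [[0.999, 0.054, -0.001], [0.054, -0.999, 0.0], [-0.001, -0.0, -1.0]]
ft_force: [0.3, 0.0, 0.7]
grip_width: -0.0
```

```bash
python3 st.py; python3 - <<'E'
from h import *
import cv2
plan([.579,.028,.34],3.1,8,1)
P=np.array([.579,.028,.28])
im=[eyes.get_image(n) for n in("side","top")]
c=[]
for n,i in zip(("side","top"),im):
    u=proj(n,P);print(n,u); x,y=np.round(u).astype(int)
    z=cv2.resize(i[y-40:y+40,x-40:x+40],(400,400),interpolation=cv2.INTER_CUBIC).copy()
    k=tuple(int(v) for v in (u-[x-40,y-40]+.5)*5-.5); cv2.circle(z,k,4,(255,0,0),-1);c.append(z)
cv2.imwrite("pics/a4.png",np.hstack(c)[...,::-1])
E
```

```text
p [0.4497 0.0199 0.3394] r 0.2599 az -176.3 toolx az 3.1 tilt 0.447 F [0.3 0.  0.7] w -1.669868113439556e-05 9.1667
now [0.4497 0.0199 0.3394] az 3.1 F [0.3 0.  0.7] w -0.0 t 9.1667 q [-13.   8.  78.   0.  94.  74.]
1 16.2 -0.1 -0.1 0 0 -0.00; 1 16.2 -0.1 -0.1 0 0 -0.00; 1 16.2 -0.1 -0.1 0 0 -0.00; 1 16.2 -0.1 -0.1 0 0 -0.00; 1 16.2 -0.1 -0.1 0 0 -0.00
1 16.2 -0.1 -0.1 0 0 -0.00; 1 16.2 -0.1 -0.1 0 0 -0.00; 1 16.2 -0.1 -0.1 0 0 -0.00; side [323.129671   210.23430934]
top [340.23893541 223.76591097]
```

View pics/a4.png

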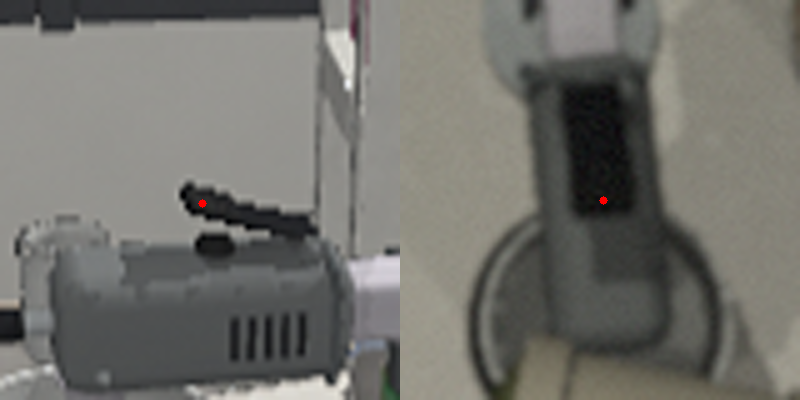

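The predicted pad point lies on the paddle, centred sideways and about 9–12 mm from its free end. The paddle slopes up to the front, so I set the fingers about 8 mm farther in and let their front edge meet the pad.

Call:
{"name": "arm_command", "arguments": {
  "rows": "1 15.3 -0.2 0 0 0 0; 1 15.3 -0.2 0 0 0 0; 1 15.3 -0.2 0 0 0 0; 1 15.3 -0.2 0 0 0 0; 1 15.3 -0.2 0 0 0 0"
}}

```text
time_s: 9.68
position: [0.5267, 0.0252, 0.3396]
tool_rot: [[0.999, 0.054, -0.0], [0.054, -0.999, -0.0], [-0.0, 0.0, -1.0]]
ft_force: [-0.2, -0.1, -0.4]
grip_width: 0.0004
```

Call:
{"name": "arm_command", "arguments": {
  "rows": "1 15.3 -0.2 0 0 0 0; 1 15.3 -0.2 0 0 0 0; 1 15.3 0 0 0 0 0; 1 15 0 0 0 0 0; 1 0 0 0 0 0 0"
}}

```text
time_s: 10.1
position: [0.5885, 0.0287, 0.3385]
tool_rot: [[0.999, 0.054, -0.001], [0.054, -0.999, 0.0], [-0.001, -0.0, -1.0]]
ft_force: [0.1, -0.3, -0.0]
grip_width: -0.0002
```

Call:
{"name": "arm_command", "arguments": {
  "rows": "1 0 0 10 0 0 0; 1 0 0 10 0 0 0; 1 0 0 8 0 0 0; 1 0 0 5 0 0 0; 1 0 0 0 0 0 0"
}}

```text
time_s: 10.52
position: [0.5862, 0.0288, 0.3058]
tool_rot: [[0.999, 0.054, -0.002], [0.054, -0.999, 0.0], [-0.002, -0.0, -1.0]]
ft_force: [0.7, 0.5, -0.2]
grip_width: 0.0002
```

Call:
{"name": "arm_command", "arguments": {
  "rows": "1 0 0 0 0 0 0; 1 0 0 3 0 0 0; 1 0 0 0 0 0 0"
}}

```text
time_s: 10.77
position: [0.5868, 0.0288, 0.3037]
tool_rot: [[0.999, 0.054, 0.0], [0.054, -0.999, -0.0], [0.0, 0.0, -1.0]]
ft_force: [0.6, 1.1, 0.3]
grip_width: 0.0003
```

Call:
{"name": "arm_command", "arguments": {
  "rows": "1 0 0 3 0 0 0; 1 0 0 0 0 0 0; 1 0 0 0 0 0 0"
}}

```text
time_s: 11.02
position: [0.5868, 0.0288, 0.3006]
tool_rot: [[0.999, 0.054, -0.0], [0.054, -0.999, -0.0], [-0.0, -0.0, -1.0]]
ft_force: [-0.1, -0.4, 0.6]
grip_width: 0.0
```

Call:
{"name": "arm_command", "arguments": {
  "rows": "1 0 0 3 0 0 0; 1 0 0 0 0 0 0; 1 0 0 0 0 0 0"
}}

```text
time_s: 11.27
position: [0.5869, 0.0288, 0.2979]
tool_rot: [[0.999, 0.054, 0.001], [0.054, -0.999, -0.0], [0.001, 0.0, -1.0]]
ft_force: [-0.0, 0.3, 1.9]
grip_width: -0.0001
```

Call:
{"name": "arm_command", "arguments": {
  "rows": "1 0 0 2 0 0 0; 1 0 0 0 0 0 0; 1 0 0 0 0 0 0"
}}

```text
time_s: 11.52
position: [0.5868, 0.0288, 0.2959]
tool_rot: [[0.999, 0.054, 0.0], [0.054, -0.999, -0.0], [0.0, 0.0, -1.0]]
ft_force: [-0.9, 0.0, 5.2]
grip_width: -0.0001
```

Call:
{"name": "arm_command", "arguments": {
  "rows": "1 0 0 2 0 0 0; 1 0 0 0 0 0 0; 1 0 0 0 0 0 0"
}}

```text
time_s: 11.77
position: [0.5867, 0.0288, 0.294]
tool_rot: [[0.999, 0.054, 0.0], [0.054, -0.999, -0.0], [0.0, 0.0, -1.0]]
ft_force: [-1.5, -0.5, 5.6]
grip_width: 0.0
```

Call:
{"name": "arm_command", "arguments": {
  "rows": "1 0 0 2 0 0 0; 1 0 0 0 0 0 0; 1 0 0 0 0 0 0"
}}

```text
time_s: 12.02
position: [0.5867, 0.0287, 0.2921]
tool_rot: [[0.999, 0.054, 0.0], [0.054, -0.999, -0.0], [0.0, 0.0, -1.0]]
ft_force: [-2.9, -0.1, 6.9]
grip_width: -0.0001
```

Call:
{"name": "arm_command", "arguments": {
  "rows": "1 0 0 0 0 0 0; 1 0 0 0 0 0 0"
}}

```text
time_s: 12.18
position: [0.5867, 0.0288, 0.2923]
tool_rot: [[0.999, 0.054, 0.001], [0.054, -0.999, -0.0], [0.001, 0.0, -1.0]]
ft_force: [-1.8, -0.6, 7.5]
grip_width: 0.0001
```

Call:
{"name": "arm_command", "arguments": {
  "rows": "1 0 0 1.2 0 0 0; 1 0 0 0 0 0 0; 1 0 0 0 0 0 0; 1 0 0 0 0 0 0"
}}

```text
time_s: 12.52
position: [0.5866, 0.0288, 0.2912]
tool_rot: [[0.999, 0.054, 0.0], [0.054, -0.999, -0.0], [0.0, 0.0, -1.0]]
ft_force: [-3.1, 0.3, 7.7]
grip_width: -0.0001
```

Call:
{"name": "arm_command", "arguments": {
  "rows": "1 0 0 0 0 0 0; 1 0 0 0 0 0 0; 1 0 0 0 0 0 0"
}}

```text
time_s: 12.77
position: [0.5867, 0.0287, 0.2912]
tool_rot: [[0.999, 0.054, 0.001], [0.054, -0.999, -0.0], [0.001, 0.0, -1.0]]
ft_force: [-3.5, 0.2, 6.9]
grip_width: 0.0003
```

```bash
python3 - <<'E'
from h import *
import cv2
st=readout.observe();print(st["position"],st["ft_force"])
i=eyes.get_image("side"); j=eyes.get_image("top")
z=[cv2.resize(x,(400,400),interpolation=cv2.INTER_CUBIC) for x in(i[170:250,283:363],i[210:370,230:390])]
cv2.imwrite("pics/a5.png",np.hstack(z)[...,::-1])
b=cv2.imread("pics/side0.png").astype(int); d=np.abs(b-i[...,::-1]).max(2)
print("diff px: pot body/mat",(d[275:318,270:330]>40).sum(),"tub",(d[340:385,330:365]>40).sum(),"glass",(d[340:385,243:275]>40).sum(),"jug",(d[208:242,284:300]>40).sum())
E
```

```text
[0.58665858 0.02873999 0.29120069] [-3.49468516  0.21626808  6.93171778]
diff px: pot body/mat 0 tub 0 glass 51 jug 148
```

View pics/a5.png

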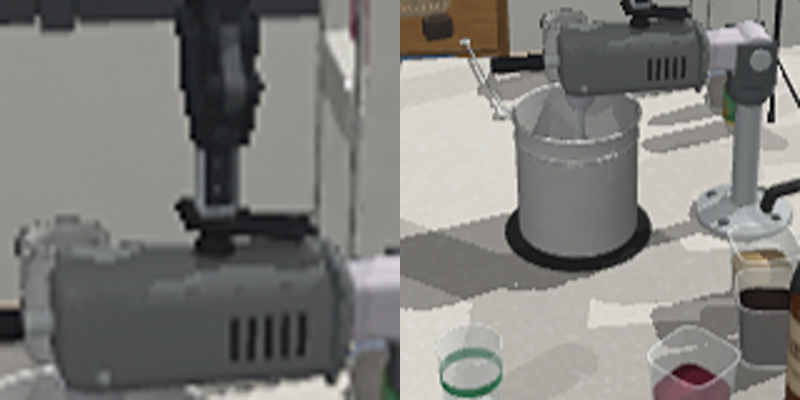

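```bash
python3 -c "
from rig import env
print(env.close_job())"
```

```text
the job is handed in; nothing more can be done
None
```

I handed the job in at about 13 s with the fingers still holding the paddle about half-way; the interface gives no verdict.

**What I did:** I gripped the bar and swung the raised head (tilt about 0.46 rad) about 39° round to the pot. I lowered it along its arc onto the stop, let go, and pressed the paddle with closed fingers.

**Last checks:**
- **Head:** it was down on its stop, with the grip at z 0.215 m. The force there rose from 9 N to 14 N for 1 mm of movement.
- **Whisk:** by my measurements it stands within about 1 cm of the pot's middle.
- **Paddle:** the held force is about 7–8 N and the paddle has moved about 7–8 mm at the pad. The picture gives about 0.16 rad and the force about 0.13 rad, both within 0.09–0.21.
- **Pot and tub:** they show no pixel change from the first picture.

**Checks that disagreed or were weak:**
- **Glass and jug:** pixels changed where they stand. I put this down to moved shadows at the glass, and to the head now partly covering the jug. The arm never went near either.
- **Swing:** a sideways force of 23 N built up, from a small error in the post's position (about 1–2 mm). I relieved it before lowering.
- **Mat centre:** the early side-view estimate was about 3 cm off in y from the rim estimates. I discarded it as a poor read of a half-hidden outline.

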